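# Hang a test coupon in the cell with self-closing tweezers

## Robot

A 7-joint arm with a two-finger parallel gripper is mounted at the origin on the work surface. World frame = base frame: x ahead of the robot, y to its left, z up, the work surface at z = 0. Lengths are in m, angles in rad, forces in N, time in s.
With the tool pointing down it reaches from about 0.425 to 0.95 m from the base axis. Payload 4.7 kg.
Tool frame: the origin (TCP) lies midway between the tips of the shut fingers; the grasp point (between the pads) lies 19 mm behind it (bot.pinch_z is the distance from the TCP to the grasp point, in m); z points along the fingers, y is the line along which they close (so a half turn about z gives the same grasp; the last joint's range is limited). The gripper opens to 85 mm and grips with 20 to 120 N. Pads are 22 mm wide; open, the fingers measure 114 mm over their backs; the gripper's body (76 mm by 85 mm) begins 54 mm behind the grasp point. The pads swing forward as they close: fully open they stand 13 mm farther back than shut.
Start: joints at [-1.161, 0.469, -0.049, 1.532, 0.024, 1.141, -0.082], TCP at [0.287, 0.611, 0.231] pointing down, gripper open.
Joint ranges: [-2.59, 2.59], [-0.33, 1.99], [-1.39, 1.29], [0.1, 2.45], [-1.04, 4.18], [0.21, 1.99], [-2.66, 2.66]. Speed limits (rad/s): [2.57, 2.57, 3.14, 3.14, 3.14, 3.14, 3.14].

## Interface

Orientations are given as a unit quaternion [w, x, y, z].
In Python, from workcell import bot, eyes gives the robot as it stands. The module is installed in compiled form; this text tells all that it offers.
- The arm moves only by the shell command python3 -m jog 'ROWS' [FORCE]. ROWS is JSON, a list that holds one entry, the list of rows, each a list of 7 numbers: the shift along the tool's x, y, z each as a share of 200 mm, from -1 to 1, then the turn, a rotation vector about the tool's x, y, z each as a share of 180 degrees, from -1 to 1, then the finger opening in mm, from 0 to 85.4. In form: [[[tx, ty, tz, ax, ay, az, claw], ...]]. A call has exactly 8 rows; each row is the pose to reach, as a shift and turn from the pose commanded when the call began, along the tool's axes at that moment, turning the shorter way round; what a row does not reach only later rows make up. A row lasts 1/12 s, in which the tool goes at most 41.7 mm and 7.16 degrees, less where a joint would pass 70% of its speed; a pose out of reach is approached as far as the arm can. A call with a number of a shift or a turn outside -1 to 1 is refused whole. A call with a gripper value outside its range is refused whole. The fingers move at their own pace and stop on an object; FORCE is the grip in N (left out, the last holds). Time passes only in rows, so rows that repeat a pose let the fingers close, or fill a call up. It gives the time, the measured TCP pose, the force, the opening and the grip force at its end, in the units of the state.
- bot.read_state(): the state, without advancing time (a new reading comes with each control period).
- eyes.capture(name): name is "side" or "top" or "wrist"; returns a dict with "frame" (400x640x3 uint8, red, green, blue), "z_map" (400x640 float32, m along the optical axis (not along the pixel's ray), 0 where there is no reading), "camera_matrix" (3x3 intrinsics, pixels), "R" (3x3) and "t" (3): a world point X has camera coordinates R X + t. Camera axes: x right, y down, z forward; pixel columns grow to the right and rows downward; lengths in m; the calibration is good to about 2 mm. A picture is of the moment at which its call begins.
- bot.finish_job(): hands the job in; it is judged then, once.
The state is a dict: "clock": time; "joint_positions": joint angles; "joint_vel": joint speeds; "tau": joint torques, N m; "position": TCP position; "eef_rot": TCP orientation; "wrist_force": force on the tool from outside, world axes, zero at the start; "wrist_torque": the same for the moment, N m; "grip_width": finger opening in m; "grip_force": force on a finger pad.
Only numpy, scipy, OpenCV 4.12 (cv2) and the standard library are available. Lean on these libraries where they do the work, as an engineer would, in place of code of your own. Each camera call takes 0.05 s, during which the arm holds its last target. There are 200 camera calls.

## Task

Squeeze the self-closing tweezers open, take them from their stand, lower them around the tall steel coupon in the rack and press their depth stop onto its top edge with a light push of about 8 N, never over 20 N. Let them close on it, draw it out and hang the tweezers by their crossbar in the notches of the exposure cell's two posts, pushing no harder than 20 N, and let go with the coupon still gripped against the stop. Never touch the tall coupon with the gripper, and leave the short coupons and everything else on the bench as they are.

Things in the scene. Friction and masses are not known exactly. Their poses are not given: they have to be found in the camera images.
- tweezers: Steel self-closing tweezers, upright, jaws down, 142 mm tall, 120 g, loose. Origin: middle of the underside of the crossbar they hang by (88 mm along x, 8 mm wide, z 0 to 6 mm); z up. Symmetric under a half turn about z. Squeezing the pads together along y OPENS the jaws; springs close them. Clamped on the coupon in the rack they stand by themselves, so the gripper may let go and regrip.
- tw_pads (a point): middle between the two flat squeeze pads (facing tweezers' +y and -y; 22 mm along x, z 17 to 39 mm), 28 mm above the tweezers' origin. 32 mm over the pads at rest, 26 mm when gripping a 6 mm coupon, 18 mm at the hard stops, fully open, jaws then 14 mm apart. Takes 9 N a side to begin, 15 N to open fully; grips a coupon with 12 N.
- tw_block (a point): middle of the rigid grey grip block on top of the tweezers (20 mm in x, 12 mm in y, 26 mm tall), 59 mm above the tweezers' origin: held by it the tweezers stay closed. It is narrower than the squeezed pads, so fingers on the pads pass beside it.
- stop: the fixed depth stop of the tweezers, 22 x 7 mm; origin: middle of its underside, between the jaws, 50 mm below the tweezers' origin. Jaws: 12 mm wide along x, 4 mm thick, reaching 20 mm below the stop, closing on the plane y = 0.
- jaw_a (a joint): inward travel of the pad at +y, m: 0 jaws shut, about 0.003 on a coupon, 0.007 fully open; its jaw is the one at -y and moves out by the same amount
- jaw_b (a joint): the same for the pad at -y
- stand_seat (a point): the tweezers' origin at the start: midway between the aluminium stand's two posts, level with the floor of their notches, 100 mm above the bench. Its x runs along the crossbar. Posts at x = +-38 mm, 10 mm thick in x, 18 mm wide; notches 10 mm wide, flared above, 19 mm deep (posts end 19 mm above this point); the bar lifts out upward.
- cell_seat (a point): the same point on the exposure cell (steel posts, white open tray 58 x 80 mm between them, rim 44 mm above the bench), 135 mm above the bench: the tweezers' origin belongs here at the end, their x along this x (either way round). Posts and notches as on the stand. The coupon then hangs into the tray, clear of its floor.
- rack: grey coupon rack, 60 x 112 mm, 28 mm high, fixed; origin middle of underside. Three slots in a row along its y at -34, 0 and +34 mm, floor at 6 mm; in each a coupon stands upright between a wall and a steel spring clip (about 4 N across the coupon's thickness: it takes some 3 to 8 N to draw a coupon straight up).
- coupon: the tall steel coupon: flat plate 24 mm (x) x 6 mm (y) x 62 mm (z), about 70 g, standing in one of the rack's slots, its axes along the rack's; origin middle of its lower edge. The jaws go on its two broad faces (y).
- coupon_top (a point): middle of the tall coupon's top edge, 62 mm above its origin
- short1: a short steel coupon, 24 x 6 x 40 mm, in another slot; leave alone
- short2: the other short coupon; leave alone
- beaker: glass beaker, 66 mm wide, 85 mm tall; leave alone
- vial: amber glass jar, 32 mm wide, 60 mm tall; leave alone
- driver: screwdriver lying on the bench; leave alone
- spanner: spanner lying on the bench; leave alone
- weight: brass balance weight, 32 mm wide, 38 mm tall; leave alone
- cell: the exposure cell, fixed: grey base 100 x 110 mm with the tray and the two notched posts; origin middle of underside, point cell_seat 135 mm above it
Things that resemble listed ones, but are neither listed nor needed, are in the scene too. Leave any orange or purple look-alike of the tweezers alone.

How it is judged:
By the outcome, as a careful person would: the job done as asked, in the order asked, and still so for the second after the job is handed in, with the robot touching nothing.
It also fails if it takes over 72 s, if anything falls off the work surface, if the arm or the gripper's body presses on something with over 40 N, if the wrist force passes 120 N, or if a joint passes its speed limit or range.

## Working session

There is one attempt and no reset: what is moved stays moved. The work goes in short steps, Python scripts to look and compute and a shell command to move; the robot and the scene stay as the last step left them, time stands still between calls to the robot, and variables do not carry over. Pictures are saved under pics/ and viewed, at most 11 in all, crops included, and the job is handed in when it is done.

```bash
mkdir -p pics
python3 - <<'E'
from workcell import bot, eyes
import cv2, numpy as np
for n in ("top","side"):
    c=eyes.capture(n); cv2.imwrite(f"pics/{n}0.png",c["frame"][:,:,::-1]); np.savez(f"{n}0.npz",**c)
    print(n,c["camera_matrix"].tolist(),c["R"].round(3).tolist(),c["t"].round(3).tolist())
print(bot.read_state(),bot.pinch_z)
E
```

```text
top [[512.8309051714111, 0.0, 316.6748619842506], [0.0, 512.8309051714111, 195.58469096059375], [0.0, 0.0, 1.0]] [[0.004, -1.0, 0.008], [-0.994, -0.005, -0.111], [0.111, -0.008, -0.994]] [-0.016, 0.538, 1.738]
side [[492.92843231425087, 0.0, 315.2443129457413], [0.0, 492.92843231425087, 195.99716170024243], [0.0, 0.0, 1.0]] [[0.918, -0.398, 0.01], [-0.258, -0.614, -0.746], [0.303, 0.682, -0.666]] [-0.476, 0.233, 1.226]
{'clock': 0.1, 'joint_positions': array([-1.16090232,  0.46936588, -0.04862458,  1.53357559,  0.02410019,
        1.14095857, -0.08229493]), 'joint_vel': array([-3.10688843e-04, -1.14979640e-03, -2.43151610e-03, -4.37378464e-03,
       -1.03393827e-03, -1.76738524e-03, -6.88533764e-05]), 'tau': array([ 1.70310054e-04, -5.11514604e+01, -4.72791831e-02, -2.38389337e+01,
        1.07790899e-02,  4.37272363e-03, -2.24424434e-05]), 'position': array([0.28652455, 0.61060236, 0.23036252]), 'eef_rot': array([-1.65409307e-04,  2.17611455e-01,  9.76035098e-01, -8.44893332e-04]), 'wrist_force': array([-1.28592961, -0.62333232,  0.07068007]), 'wrist_torque': array([ 0.01817493, -0.02306297, -0.02256173]), 'grip_force': 0.0, 'grip_width': 0.0857423998768201} 0.0187
```

View pics/top0.png

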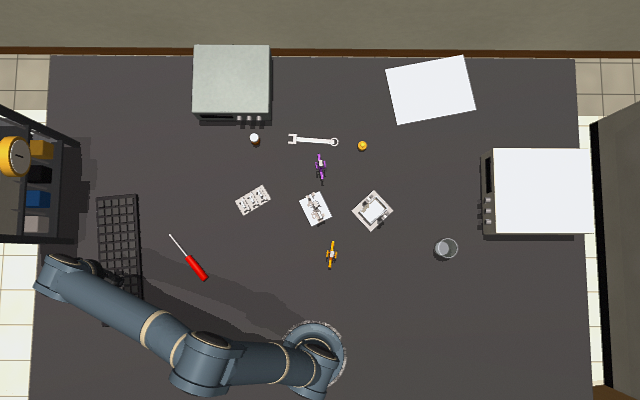

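View pics/side0.png

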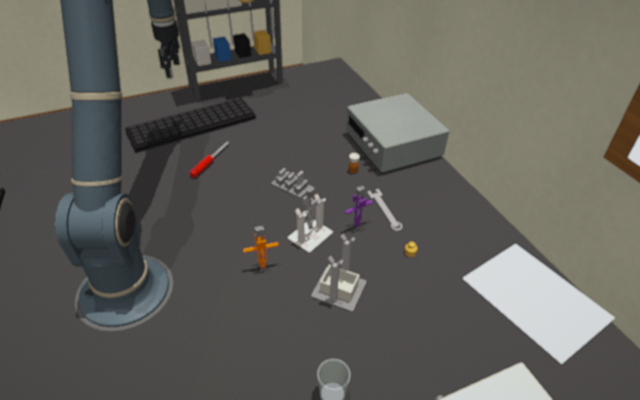

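Top view: rack (253,200), stand with steel tweezers (315,208), cell with tray (372,210); purple look-alike (320,168), orange look-alike (331,255). The steel-grey tweezers on the two-post stand fit the description; I confirm with an enlarged crop and measure.

```bash
cat > h.py <<'E'
import numpy as np, cv2
def cloud(c):
    K=c["camera_matrix"];z=c["z_map"];v,u=np.mgrid[:400,:640]
    P=np.stack([(u-K[0,2])/K[0,0]*z,(v-K[1,2])/K[1,1]*z,z],-1)
    W=(P-c["t"])@c["R"]; W[z==0]=np.nan; return W
def proj(c,X):
    p=(c["R"]@np.asarray(X,float)+c["t"]);q=c["camera_matrix"]@p;return q[:2]/q[2]
E
python3 - <<'E'
import numpy as np,cv2
from h import *
c=dict(np.load("top0.npz")); W=cloud(c)
f=c["frame"][:,:,::-1]
cv2.imwrite("pics/crop1.png",cv2.resize(f[155:275,228:402],None,fx=4.5,fy=4.5,interpolation=cv2.INTER_CUBIC))
print("bench z",np.nanmedian(W[225:235,270:290,2]))
for nm,(u0,u1,v0,v1),zs in [("rack",(228,276,178,222),[(0.015,0.037),(0.04,0.055),(0.058,0.08)]),("stand",(294,340,186,232),[(0.004,0.02),(0.09,0.103),(0.104,0.113),(0.114,0.125),(.135,.2)]),("cell",(346,400,184,236),[(0.004,0.03),(0.035,0.05),(0.14,0.17)]),("purple",(308,332,150,186),[(.02,.3)]),("orange",(320,345,236,275),[(.02,.3)])]:
    P=W[v0:v1,u0:u1].reshape(-1,3)
    for a,b in zs:
        m=(P[:,2]>a)&(P[:,2]<b);Q=P[m]
        if len(Q)<3: print(nm,a,b,len(Q));continue
        r=cv2.minAreaRect((Q[:,:2]*1000).astype(np.float32))
        print(nm,a,b,len(Q),"rect",np.round(r[0],1),np.round(r[1],1),round(r[2],1),"mean",(Q.mean(0)*1000).round(1),"zmax",Q[:,2].max().round(4))
E
```

```text
bench z -0.0005903765947172307
rack 0.015 0.037 183 rect [524.3 209.7] [49.3 90.4] 32.3 mean [524.4 207.7  26.6] zmax 0.0369
rack 0.04 0.055 27 rect [523.8 208.9] [26.1 73. ] 27.9 mean [516.6 218.8  46.9] zmax 0.0535
rack 0.058 0.08 14 rect [542.5 181. ] [21.8  5.4] 30.3 mean [542.8 181.2  67.4] zmax 0.0768
stand 0.004 0.02 541 rect [495.7 -13.7] [157.6 157.3] 0.2 mean [494.2 -12.7   7.5] zmax 0.0163
stand 0.09 0.103 17 rect [499.4  -9.1] [83.  11.1] 24.9 mean [512.3  -1.6  99.3] zmax 0.1028
stand 0.104 0.113 43 rect [496.1  -6.9] [86.5 24.9] 23.7 mean [488.7 -10.7 107.9] zmax 0.1123
stand 0.114 0.125 27 rect [495.3  -7.5] [85.1 30.5] 27.8 mean [496.9  -8.5 117.8] zmax 0.1246
stand 0.135 0.2 42 rect [495.5  -8. ] [20.1 30.1] 28.9 mean [494.8  -7.6 158.1] zmax 0.1752
cell 0.004 0.03 871 rect [ 493.4 -209.4] [186.2 179.7] 89.8 mean [ 489.4 -206.1    8.4] zmax 0.0298
cell 0.035 0.05 82 rect [ 493.6 -204. ] [74.5 81.1] 42.3 mean [ 489.  -206.1   42.7] zmax 0.0493
cell 0.14 0.17 41 rect [ 490.9 -207.2] [84.5 29.8] 43.2 mean [ 492.1 -206.9  149.2] zmax 0.158
purple 0.02 0.3 102 rect [633.7 -23.6] [83.9 31.2] 11.3 mean [631.2 -23.6  98.7] zmax 0.1519
orange 0.02 0.3 100 rect [339.1 -60.2] [31.  85.3] 74.7 mean [339.1 -60.4  98.5] zmax 0.1494
```

View pics/crop1.png

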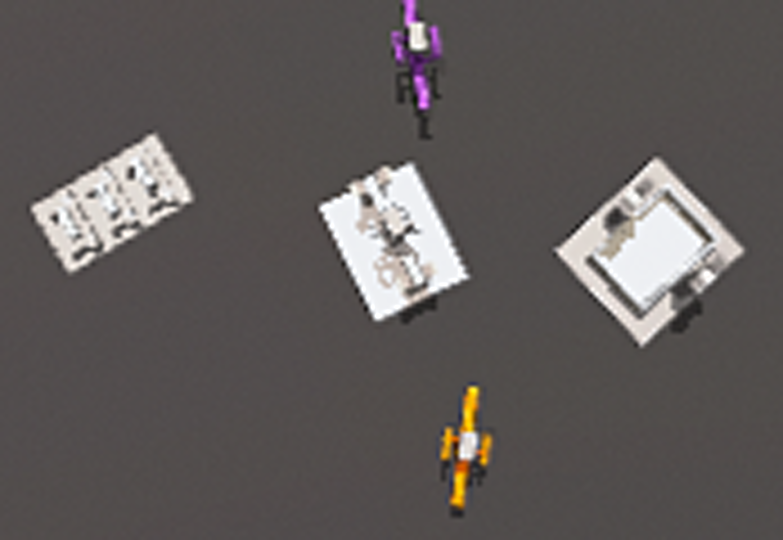

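The crop confirms it: the grey-steel tweezers with crossbar lie in the white-based stand's posts (crop 395,230); tall coupon is in the rack's right-hand slot (crop 150,175). Orange (468,445) and purple (418,40) are the look-alikes. Next: plan the approach.

```bash
cat > plan.py <<'E'
# plan.py x y z yaw(tool y axis, deg) ... : end row of each successive call, from the present (or given) pose
import sys, numpy as np
from scipy.spatial.transform import Rotation as Ro
def down(yaw):
    a=np.radians(yaw); y=np.array([np.cos(a),np.sin(a),0]); z=np.array([0,0,-1.]); return np.c_[np.cross(y,z),y,z]
def plan(wps,p=None,R=None):
    if p is None:
        from workcell import bot
        s=bot.read_state(); p=np.array(s["position"])*1000; q=s["eef_rot"]; R=Ro.from_quat([q[1],q[2],q[3],q[0]]).as_matrix()
        print("at",p.round(1),"yaw",np.degrees(np.arctan2(R[1,1],R[0,1])).round(2),"F",s["wrist_force"].round(1),"w",round(s["grip_width"]*1000,1),"g",round(s["grip_force"],1),"t",s["clock"])
    for w in wps:
        T=down(w[3]); d=R.T@(np.array(w[:3])-p)/200; r=Ro.from_matrix(R.T@T).as_rotvec()/np.pi
        print(d.round(4),r.round(4)); p,R=np.array(w[:3]),T
if __name__=="__main__":
    a=[float(v) for v in sys.argv[1:]]; plan([a[i:i+4] for i in range(0,len(a),4)])
E
python3 plan.py 356 405 270 22.2  425 199 320 -20.4  495 -8 360 -63
```

```text
at [286.5 610.6 230.4] yaw 64.86 F [-1.3 -0.6  0.1] w 85.7 g 0.0 t 0.1
[-0.7512 -0.7834 -0.1968] [-5.00e-04  2.00e-04  2.37e-01]
[-1.084  -0.0698 -0.25  ] [0.     0.     0.2367]
[-0.8481  0.6888 -0.2   ] [0.     0.     0.2367]
```

```bash
python3 -m jog '[[[-0.06,-0.06,-0.015,0,0,0.02,85],[-0.16,-0.17,-0.04,0,0,0.05,85],[-0.27,-0.28,-0.07,0,0,0.085,85],[-0.38,-0.4,-0.1,0,0,0.12,85],[-0.49,-0.51,-0.13,0,0,0.155,85],[-0.59,-0.62,-0.155,0,0,0.19,85],[-0.69,-0.72,-0.18,0,0,0.22,85],[-0.75,-0.78,-0.2,0,0,0.237,85]]]' && python3 -m jog '[[[-0.09,0,-0.02,0,0,0.02,85],[-0.22,-0.01,-0.05,0,0,0.05,85],[-0.37,-0.02,-0.09,0,0,0.085,85],[-0.52,-0.03,-0.13,0,0,0.12,85],[-0.67,-0.04,-0.17,0,0,0.155,85],[-0.81,-0.05,-0.2,0,0,0.19,85],[-0.93,-0.06,-0.23,0,0,0.22,85],[-1,-0.07,-0.25,0,0,0.237,85]]]' && python3 plan.py 495 -8 360 -63
```

```text
clock: 0.77
position: [0.3576, 0.4026, 0.2715]
eef_rot: [0.0, 0.561, 0.828, -0.001]
wrist_force: [0.6, -0.2, -0.4]
grip_width: 0.0851
grip_force: 0.0
clock: 1.43
position: [0.4198, 0.2124, 0.3218]
eef_rot: [0.0, 0.824, 0.567, 0.0]
wrist_force: [0.5, 0.4, -0.8]
grip_width: 0.0852
grip_force: 0.0
at [419.8 212.4 321.8] yaw -20.92 F [ 0.5  0.4 -0.8] w 85.2 g 0.0 t 1.4333
[-0.8951  0.745  -0.1908] [ 2.000e-04 -0.000e+00  2.338e-01]
```

```bash
python3 -m jog '[[[-0.07,0.06,-0.02,0,0,0.02,60],[-0.19,0.16,-0.04,0,0,0.05,60],[-0.33,0.27,-0.07,0,0,0.085,60],[-0.48,0.39,-0.1,0,0,0.125,60],[-0.62,0.51,-0.13,0,0,0.16,60],[-0.75,0.62,-0.16,0,0,0.195,60],[-0.85,0.7,-0.18,0,0,0.22,60],[-0.895,0.745,-0.19,0,0,0.234,60]]]'
python3 - <<'E'
from workcell import eyes
import numpy as np,cv2
from h import *
c=eyes.capture("wrist"); np.savez("w1.npz",**c); cv2.imwrite("pics/w1.png",c["frame"][:,:,::-1])
print("cam at",(-c["R"].T@c["t"]).round(3)); 
for X in [(.4955,-.008,.172),(.4955,-.008,.1)]: print(proj(c,X))
import plan; plan.plan([])
E
```

```text
clock: 2.1
position: [0.4963, -0.0083, 0.3599]
eef_rot: [0.0, 0.973, 0.233, 0.0]
wrist_force: [0.8, -0.5, 0.2]
grip_width: 0.0596
grip_force: 0.0
cam at [0.559 0.023 0.503]
[319.0019899  172.23761104]
[319.21645885 159.53286942]
at [496.9  -8.9 359.9] yaw -63.17 F [ 0.7 -1.2  0.9] w 59.9 g 0.0 t 2.15
```

View pics/w1.png

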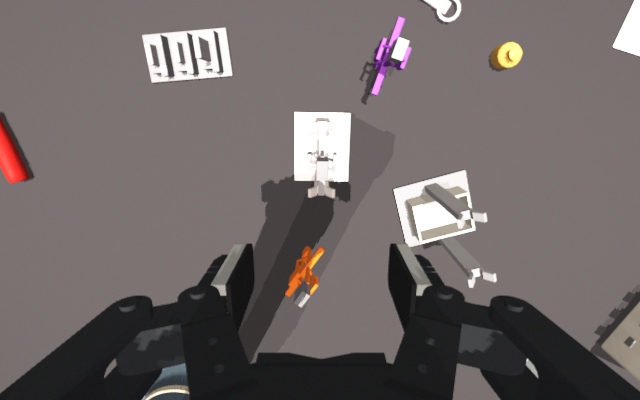

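The wrist view shows the stand with the tweezers at (322,155), the rack at (188,55) with tall coupon in its right slot (~208,48), and the cell at (437,212). Now refine from its depth map.

```bash
cat > meas.py <<'E'
import numpy as np,cv2
from h import *
def rects(W,items):
    P=W.reshape(-1,3)
    for nm,(cx,cy,r),a,b in items:
        m=(np.hypot(P[:,0]-cx,P[:,1]-cy)<r)&(P[:,2]>a)&(P[:,2]<b);Q=P[m]
        if len(Q)<4: print(nm,len(Q));continue
        rc=cv2.minAreaRect((Q[:,:2]*1000).astype(np.float32))
        d=np.linalg.svd(Q[:,:2]-Q[:,:2].mean(0),full_matrices=False)[2][0]
        print(nm,len(Q),"rect",np.round(rc[0],1),np.round(rc[1],1),round(rc[2],1),"mean",(Q.mean(0)*1000).round(1),"axis",np.degrees(np.arctan2(d[1],d[0])).round(1),"zmed",np.median(Q[:,2]).round(4))
E
python3 - <<'E'
from meas import *
S=(.4955,-.008,.06);C=(.491,-.207,.085);R=(.525,.209,.075)
for f in ("w1","top0"):
    W=cloud(dict(np.load(f+".npz"))); print(f)
    rects(W,[("block",(.4955,-.008,.025),.160,.18),("bar+posts",S,.096,.125),("posttop",S,.115,.125),("standbase",(.4955,-.008,.09),.003,.02),
     ("cellposts",C,.145,.165),("cellrim",C,.038,.05),("cellbase",C,.004,.03),("racktop",R,.02,.034),("shorts",R,.04,.055),("tall",R,.058,.08)])
E
```

```text
w1
block 253 rect [499.  -9.] [19.4 11. ] 26.7 mean [499.5  -8.7 171.8] axis -152.0 zmed 0.1721
bar+posts 731 rect [498.4  -8.9] [86.6 31.7] 26.1 mean [502.4  -7.  110.4] axis -153.9 zmed 0.1082
posttop 207 rect [498.4  -8.7] [85.6 31.7] 26.3 mean [501.8  -7.5 117.9] axis -153.8 zmed 0.1179
standbase 2712 rect [488.2  -6.1] [142.4 154.4] 48.9 mean [501.6  -7.2   6.4] axis -157.2 zmed 0.0064
cellposts 357 rect [ 492.5 -207.4] [87.1 31.4] 42.7 mean [ 494.8 -207.2  150.8] axis -137.1 zmed 0.1515
cellrim 649 rect [ 492.8 -206.9] [85.2 80.7] 42.6 mean [ 488.9 -207.2   43.3] axis -89.7 zmed 0.0438
cellbase 2854 rect [ 500.3 -215.8] [100.6 133.7] 42.8 mean [ 492.8 -193.9   10.3] axis 168.1 zmed 0.008
racktop 1552 rect [527.1 208.8] [50.2 90.5] 31.7 mean [528.1 205.8  27.6] axis -58.4 zmed 0.028
shorts 368 rect [527.1 209. ] [24.3 75. ] 31.8 mean [524.1 213.4  45.8] axis 121.5 zmed 0.0459
tall 178 rect [544.9 180.1] [24.4  7.2] 32.8 mean [545.  179.1  66.2] axis -149.1 zmed 0.0676
top0
block 22 rect [496.2  -7.9] [18.8 10. ] 26.8 mean [496.   -7.9 171. ] axis -157.1 zmed 0.1714
bar+posts 96 
[... 170 characters left out ...]
med 0.1175
standbase 665 rect [497.7  -8.5] [168.3 176.6] 18.7 mean [495.6  -8.8   6.8] axis 145.8 zmed 0.0061
cellposts 33 rect [ 490.9 -207.2] [84.5 29.8] 43.2 mean [ 493.7 -205.7  150.7] axis -138.1 zmed 0.1504
cellrim 74 rect [ 493.6 -204. ] [74.5 81.1] 42.1 mean [ 490.3 -206.3   43.3] axis 150.2 zmed 0.0433
cellbase 724 rect [ 492.7 -207.1] [163.  159.9] 41.1 mean [ 487.3 -204.7    8.8] axis 126.6 zmed 0.0079
racktop 159 rect [524.5 209.8] [49.3 90.3] 32.0 mean [524.  207.8  26.8] axis -58.3 zmed 0.0266
shorts 27 rect [523.8 208.9] [26.1 73. ] 27.9 mean [516.6 218.8  46.9] axis -64.4 zmed 0.0468
tall 14 rect [542.5 181. ] [21.8  5.4] 30.3 mean [542.8 181.2  67.4] axis -150.4 zmed 0.0675
```

Run:
```python
from meas import *
from plan import down
W=cloud(dict(np.load("w1.npz"))).reshape(-1,3)*1000
T=(W-[496.7,-8.7,359.9])@down(-63.17)
for a,b in [(-30,-22),(-22,-16),(-16,-10),(-10,0),(-4,6)]:
    m=(T[:,2]>a)&(T[:,2]<b)&(abs(T[:,1])<60)&(abs(T[:,0])<40)
    for s in (-1,1):
        Q=T[m&(s*T[:,1]>0)]
        if len(Q)>5: print(a,b,s,len(Q),"x",np.percentile(Q[:,0],[1,50,99]).round(1),"y",np.percentile(Q[:,1],[1,50,99]).round(1))
print(np.nanmax(T[(abs(T[:,1])<60)&(abs(T[:,0])<40)&(T[:,2]<50)][:,2]))
```

```text
-30 -22 -1 558 x [-10.2   7.2  11.7] y [-43.2 -30.5 -29.6]
-30 -22 1 550 x [-10.1   7.3  11.8] y [29.9 30.5 43.3]
-22 -16 -1 351 x [-10.    7.2  11.6] y [-43.3 -30.2 -29.5]
-22 -16 1 357 x [-10.1   7.4  11.8] y [29.9 30.8 43.7]
-16 -10 -1 297 x [-10.7   7.1  11.6] y [-42.  -30.  -29.6]
-16 -10 1 282 x [-10.2   7.1  11.7] y [29.8 30.4 42.3]
-10 0 -1 93 x [-9.7  1.  11.1] y [-34.5 -29.8 -29.6]
-10 0 1 95 x [-9.5  2.4 11.1] y [29.9 30.2 36.1]
-4.198020115554186
```

```bash
python3 plan.py 498 -8.5 220 -63.5
```

```text
at [496.9  -8.9 359.9] yaw -63.17 F [ 0.7 -1.2  0.9] w 59.9 g 0.0 t 2.15
[ 4.900e-03 -6.000e-04  6.996e-01] [ 0.0007 -0.0003  0.0018]
```

```bash
python3 -m jog '[[[0.005,0,0.06,0,0,0.002,60],[0.005,0,0.18,0,0,0.002,60],[0.005,0,0.32,0,0,0.002,60],[0.005,0,0.46,0,0,0.002,60],[0.005,0,0.58,0,0,0.002,60],[0.005,0,0.66,0,0,0.002,60],[0.005,0,0.7,0,0,0.002,60],[0.005,0,0.7,0,0,0.002,60]]]'
python3 - <<'E'
from workcell import eyes
from meas import *
from plan import plan
c=eyes.capture("wrist"); np.savez("w2.npz",**c); W=cloud(c)
S=(.497,-.008,.06)
rects(W,[("block",(.497,-.008,.025),.165,.18),("bar+posts",S,.096,.125),("posttop",S,.115,.125),("pads",(.497,-.008,.022),.125,.142)])
plan([(498,-8.5,110,-63.5)])
E
```

```text
clock: 2.82
position: [0.4953, -0.0022, 0.2173]
eef_rot: [-0.0, 0.972, 0.235, -0.002]
wrist_force: [0.5, -0.3, 1.0]
grip_width: 0.0599
grip_force: 0.0
block 715 rect [498.7  -8.9] [20.6 12. ] 27.3 mean [499.7  -8.2 171.9] axis -154.4 zmed 0.1723
bar+posts 1592 rect [498.7  -9.1] [87.8 31.6] 25.6 mean [507.4  -4.6 111.3] axis -154.7 zmed 0.1103
posttop 540 rect [498.3  -9.2] [86.5 31.6] 25.6 mean [501.8  -8.1 118.2] axis -154.7 zmed 0.1181
pads 524 rect [498.5  -9. ] [22.7 32.1] 25.5 mean [500.8  -8.6 137.5] axis -64.3 zmed 0.1392
at [496.4  -2.5 218.7] yaw -62.82 F [ 0.2 -0.5  0.2] w 60.0 g 0.0 t 2.8667
[-0.0055  0.0307  0.5436] [-0.0003  0.0005  0.0038]
```

```bash
python3 -m jog '[[[0,0,0,0,0,0,50],[0,0,0,0,0,0,50],[0,0,0,0,0,0,50],[0,0,0,0,0,0,50],[0,0,0,0,0,0,50],[0,0,0,0,0,0,50],[0,0,0,0,0,0,50],[0,0,0,0,0,0,50]]]' && python3 plan.py 498.5 -9 109 -64.2
```

```text
clock: 3.53
position: [0.4968, -0.0037, 0.2193]
eef_rot: [-0.0, 0.972, 0.234, 0.0]
wrist_force: [0.2, 0.3, 0.1]
grip_width: 0.0499
grip_force: 0.0
at [496.8  -3.7 219.3] yaw -62.94 F [0.2 0.3 0.1] w 49.9 g 0.0 t 3.5333
[-0.0045  0.0277  0.5516] [-0.    -0.     0.007]
```

```bash
python3 -m jog '[[[-0.001,0.007,0.02,0,0,0.002,50],[-0.002,0.014,0.05,0,0,0.004,50],[-0.003,0.021,0.08,0,0,0.006,50],[-0.0045,0.0277,0.1,0,0,0.007,50],[-0.0045,0.0277,0.1,0,0,0.007,50],[-0.0045,0.0277,0.1,0,0,0.007,50],[-0.0045,0.0277,0.1,0,0,0.007,50],[-0.0045,0.0277,0.1,0,0,0.007,50]]]' && python3 plan.py 498.5 -9 109 -64.2
```

```text
clock: 4.2
position: [0.4987, -0.009, 0.1995]
eef_rot: [-0.0, 0.975, 0.223, 0.0]
wrist_force: [0.6, -0.1, -0.4]
grip_width: 0.0499
grip_force: 0.0
at [498.7  -9.  199.5] yaw -64.2 F [ 0.6 -0.1 -0.4] w 49.9 g 0.0 t 4.2
[-1.200e-03 -2.000e-04  4.523e-01] [ 0.     -0.0001  0.    ]
```

```bash
python3 -m jog '[[[0,0,0.03,0,0,0,50],[0,0,0.1,0,0,0,50],[0,0,0.2,0,0,0,50],[0,0,0.3,0,0,0,50],[0,0,0.39,0,0,0,50],[0,0,0.44,0,0,0,50],[0,0,0.452,0,0,0,50],[0,0,0.452,0,0,0,50]]]' && python3 -m jog '[[[0,0,0,0,0,0,34],[0,0,0,0,0,0,30],[0,0,0,0,0,0,26],[0,0,0,0,0,0,22],[0,0,0,0,0,0,18],[0,0,0,0,0,0,14],[0,0,0,0,0,0,14],[0,0,0,0,0,0,14]]]' 40 && python3 plan.py 498.5 -9 230 -64.2
```

```text
clock: 4.87
position: [0.4983, -0.0091, 0.1085]
eef_rot: [0.0, 0.975, 0.223, -0.001]
wrist_force: [0.2, -0.4, 0.3]
grip_width: 0.05
grip_force: 0.0
clock: 5.53
position: [0.4994, -0.0089, 0.1107]
eef_rot: [-0.0, 0.975, 0.223, 0.001]
wrist_force: [-2.3, 0.3, 10.0]
grip_width: 0.0168
grip_force: 39.1
at [499.4  -8.9 110.7] yaw -64.2 F [-2.3  0.3 10. ] w 16.8 g 39.1 t 5.5333
[-0.0025 -0.0018 -0.5966] [-0.0001 -0.0008 -0.    ]
```

```bash
python3 -m jog '[[[0,0,-0.02,0,0,0,14],[0,0,-0.07,0,0,0,14],[0,0,-0.15,0,0,0,14],[0,0,-0.25,0,0,0,14],[0,0,-0.36,0,0,0,14],[0,0,-0.48,0,0,0,14],[0,0,-0.57,0,0,0,14],[0,0,-0.6,0,0,0,14]]]'
python3 - <<'E'
from workcell import eyes
from meas import *
c=eyes.capture("wrist"); np.savez("w3.npz",**c); cv2.imwrite("pics/w3.png",c["frame"][:,:,::-1])
import plan; plan.plan([(545,180,250,-58.2)])
R=(.525,.209,.075); W=cloud(c)
rects(W,[("racktop",R,.02,.034),("shorts",R,.04,.055),("tall",R,.058,.08)])
E
```

```text
clock: 6.2
position: [0.5001, -0.0092, 0.2322]
eef_rot: [0.0, 0.975, 0.223, 0.003]
wrist_force: [0.2, 0.2, -1.7]
grip_width: 0.0169
grip_force: 39.6
at [500.   -9.1 231.8] yaw -64.2 F [-0.1  0.2 -0.6] w 16.6 g 39.6 t 6.25
[ 0.6147 -0.7531 -0.0884] [ 0.0004 -0.0017 -0.0334]
racktop 3119 rect [527.2 208.8] [50.3 91.2] 31.6 mean [527.9 205.7  27.6] axis -58.4 zmed 0.028
shorts 884 rect [527.  209.1] [24.4 75.9] 31.6 mean [525.8 210.4  45.8] axis 121.1 zmed 0.0459
tall 423 rect [545.1 179.7] [24.6  7.4] 31.7 mean [545.4 179.   65.9] axis -149.0 zmed 0.0674
```

View pics/w3.png

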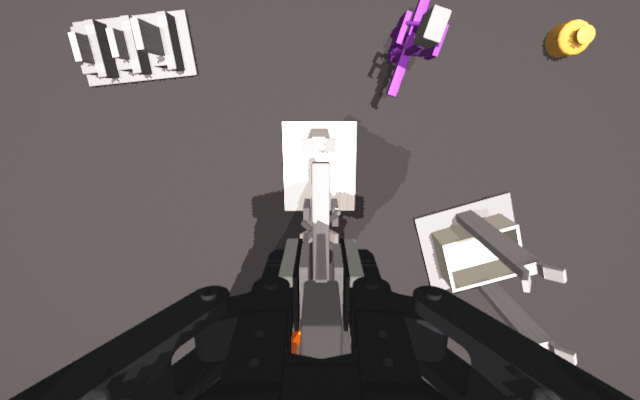

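The tweezers hang straight in the fingers: crossbar along tool x around (321,220), stand empty below. Measure their pose in the tool frame.

```bash
cat > held.py <<'E'
import sys
from meas import *
from plan import *
def toolcloud(c,s):
    q=s["eef_rot"]; R=Ro.from_quat([q[1],q[2],q[3],q[0]]).as_matrix()
    return (cloud(c).reshape(-1,3)-s["position"])@R*1000
E
python3 - <<'E'
from held import *
from workcell import bot
c=dict(np.load("w3.npz")); T=toolcloud(c,bot.read_state())
m=(abs(T[:,0])<60)&(abs(T[:,1])<60)&(T[:,2]>0)&(T[:,2]<90)
Q=T[m]
# bar ends
B=Q[(abs(Q[:,1])<7)&(Q[:,2]<14)&(Q[:,2]>1)&(Q[:,0]>14)]
print("bar x",B[:,0].min(),B[:,0].max(),"y",np.percentile(B[:,1],[1,50,99]),"z",np.percentile(B[:,2],[2,50,98]))
t=B[B[:,2]<np.percentile(B[:,2],50)+1.5]
for a in range(14,50,5):
    k=t[(t[:,0]>=a)&(t[:,0]<a+5)]
    if len(k)>3: print(a,len(k),"y",k[:,1].min().round(1),k[:,1].max().round(1),"z",np.median(k[:,2]).round(2))
for a in range(6,90,6):
    k=Q[(Q[:,2]>=a)&(Q[:,2]<a+6)]
    if len(k)>3: print("z",a,len(k),"x",k[:,0].min().round(1),k[:,0].max().round(1),"y",np.percentile(k[:,1],[0,50,100]).round(1))
E
```

```text
bar x 14.0098399312515 43.45282310576311 y [-2.97022761  0.69644224  4.78883222] z [2.84801325 4.06660101 6.08250768]
14 172 y -3.0 4.4 z 4.04
19 184 y -3.0 4.8 z 4.16
24 188 y -3.0 4.8 z 4.03
29 195 y -2.9 4.8 z 3.96
34 195 y -2.9 4.7 z 4.04
39 177 y -2.8 4.7 z 4.06
z 6 48 x 2.9 43.5 y [-7.7 -4.3  4.8]
z 12 33 x -3.8 5.6 y [-7.9 -6.2  6.3]
z 18 49 x -5.3 4.9 y [-7.  -4.   6.5]
z 24 4 x -3.0 4.1 y [-4.6  0.7  5.5]
z 36 9 x 1.9 4.0 y [5.8 5.8 6.4]
z 42 51 x -4.6 4.8 y [-7.8  6.4  8.9]
z 48 69 x -5.9 4.5 y [-11.1  -6.   12.2]
z 54 176 x -6.8 5.6 y [-11.2  -6.9  12.9]
z 60 60 x -6.7 5.4 y [-10.3  -6.4  11.5]
z 66 41 x -1.4 5.4 y [-10.4   7.7  11.7]
z 72 30 x 4.8 5.5 y [-10.2   7.9  11.4]
z 78 10 x 4.8 5.1 y [-10.3  -7.3  10.8]
```

```bash
python3 -m jog '[[[0.02,-0.02,0,0,0,0,14],[0.06,-0.07,0,0,0,0,14],[0.12,-0.15,0,0,0,0,14],[0.21,-0.25,0,0,0,0,14],[0.3,-0.37,0,0,0,0,14],[0.4,-0.49,0,0,0,0,14],[0.49,-0.6,0,0,0,0,14],[0.56,-0.69,0,0,0,0,14]]]' && python3 -m jog '[[[0.025,-0.03,0,0,0,-0.006,14],[0.045,-0.05,0.01,0,-0.001,-0.015,14],[0.055,-0.063,0.03,0,-0.0017,-0.025,14],[0.055,-0.063,0.06,0,-0.0017,-0.033,14],[0.055,-0.063,0.1,0,-0.0017,-0.033,14],[0.055,-0.063,0.12,0,-0.0017,-0.033,14],[0.055,-0.063,0.12,0,-0.0017,-0.033,14],[0.055,-0.063,0.12,0,-0.0017,-0.033,14]]]'
python3 - <<'E'
from held import *
from workcell import bot,eyes
s=bot.read_state(); c=eyes.capture("wrist"); np.savez("w4.npz",**c); cv2.imwrite("pics/w4.png",c["frame"][:,:,::-1])
T=toolcloud(c,s)/1000; plan([(545,180,175,-58.4)])
z0=s["position"][2]
rects(cloud(c),[("tall",(.545,.18,.02),.055,.08),("shorts",(.525,.209,.075),.04,.055),("racktop",(.525,.209,.075),.02,.034)])
print("tool frame (mm,deg):"); rects(T,[("tall",(0,0,.02),z0-.08,z0-.058)])
E
```

```text
clock: 6.92
position: [0.5384, 0.1682, 0.2268]
eef_rot: [-0.0, 0.974, 0.225, -0.002]
wrist_force: [-0.3, -0.3, -1.8]
grip_width: 0.0167
grip_force: 39.6
clock: 7.58
position: [0.5435, 0.1793, 0.2044]
eef_rot: [0.001, 0.962, 0.273, -0.003]
wrist_force: [0.3, 0.2, -1.8]
grip_width: 0.0164
grip_force: 39.6
at [543.7 179.6 204.9] yaw -58.32 F [ 0.3 -0.4 -0.5] w 16.3 g 39.6 t 7.6333
[0.0072 0.0016 0.1492] [-0.0001  0.0018  0.0005]
tall 0
shorts 426 rect [518.2 223.6] [24.3 40.4] 31.6 mean [518.6 224.2  45.8] axis -57.8 zmed 0.0462
racktop 1924 rect [527.  209.3] [50.2 90. ] 31.7 mean [528.7 214.1  28. ] axis 129.4 zmed 0.0283
tool frame (mm,deg):
tall 0
```

View pics/w4.png

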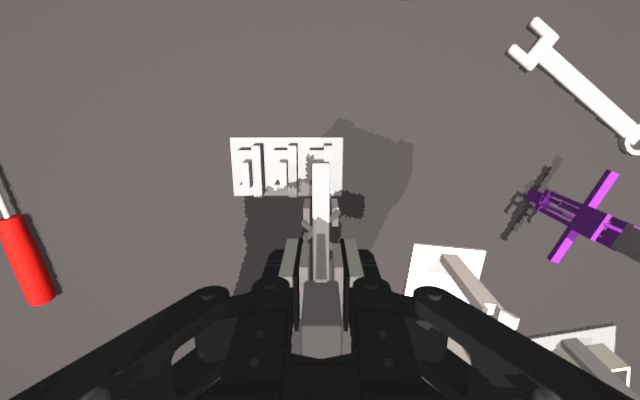

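The wrist view shows the rack at (287,167) with the tall coupon hidden beneath the crossbar end (321,165), as expected from the rack geometry. Descend to just above contact.

```bash
python3 plan.py 545.4 180.8 152 -58.4; python3 -m jog '[[[0.003,0,0.02,0,0.001,0,14],[0.006,-0.001,0.06,0,0.0018,0,14],[0.009,-0.003,0.12,0,0.0018,0,14],[0.01,-0.004,0.18,0,0.0018,0,14],[0.01,-0.004,0.23,0,0.0018,0,14],[0.01,-0.004,0.26,0,0.0018,0,14],[0.01,-0.004,0.264,0,0.0018,0,14],[0.01,-0.004,0.264,0,0.0018,0,14]]]'
python3 - <<'E'
from workcell import eyes
from plan import plan
import numpy as np,cv2
from h import *
plan([(545.4,180.8,140,-58.4)])
c=eyes.capture("side"); u,v=proj(c,(.545,.18,.075)).astype(int); print(u,v)
f=c["frame"][v-45:v+25,u-45:u+45,::-1]; cv2.imwrite("pics/s1.png",cv2.resize(f,None,fx=8,fy=8,interpolation=cv2.INTER_CUBIC))
E
```

```text
at [543.7 179.6 204.9] yaw -58.32 F [ 0.3 -0.4 -0.5] w 16.3 g 39.6 t 7.6333
[ 0.0117 -0.0008  0.2642] [-0.0001  0.0018  0.0005]
clock: 8.3
position: [0.5445, 0.1815, 0.1514]
eef_rot: [-0.0, 0.962, 0.273, -0.0]
wrist_force: [-0.3, -0.5, -1.5]
grip_width: 0.0167
grip_force: 39.6
at [544.5 181.5 151.4] yaw -58.27 F [-0.3 -0.5 -1.5] w 16.7 g 39.6 t 8.3
[0.0021 0.0054 0.0568] [-0.0001  0.0003  0.0007]
299 170
```

View pics/s1.png

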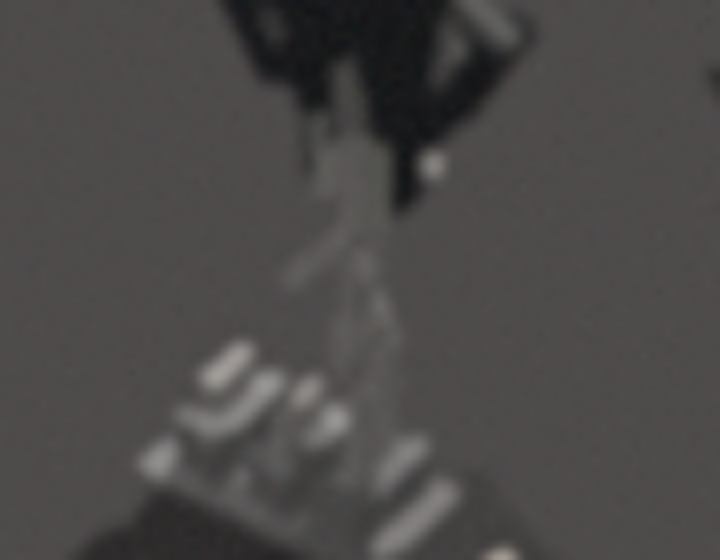

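The blurred side crop shows the open jaws (350–400, 300–420) coming down over the rack's right slot; no obvious misfit. Continue gently while watching force.

```bash
python3 -m jog '[[[0.002,0.003,0,0,0,0,14],[0.002,0.0054,0.005,0,0,0,14],[0.002,0.0054,0.015,0,0,0,14],[0.002,0.0054,0.03,0,0,0,14],[0.002,0.0054,0.045,0,0,0,14],[0.002,0.0054,0.055,0,0,0,14],[0.002,0.0054,0.057,0,0,0,14],[0.002,0.0054,0.057,0,0,0,14]]]' && python3 -m jog '[[[0,0,0.004,0,0,0,14],[0,0,0.01,0,0,0,14],[0,0,0.018,0,0,0,14],[0,0,0.026,0,0,0,14],[0,0,0.034,0,0,0,14],[0,0,0.04,0,0,0,14],[0,0,0.04,0,0,0,14],[0,0,0.04,0,0,0,14]]]' && python3 plan.py 545.4 180.8 128 -58.4
```

```text
clock: 9.02
position: [0.5455, 0.181, 0.1404]
eef_rot: [-0.0, 0.962, 0.273, -0.0]
wrist_force: [-0.0, 0.5, -2.0]
grip_width: 0.0166
grip_force: 39.6
clock: 9.68
position: [0.5456, 0.181, 0.1326]
eef_rot: [-0.0, 0.962, 0.273, 0.0]
wrist_force: [-0.5, -0.2, -0.8]
grip_width: 0.0166
grip_force: 39.6
at [545.6 181.  132.6] yaw -58.26 F [-0.5 -0.2 -0.8] w 16.6 g 39.6 t 9.6833
[-0.0013  0.0004  0.0229] [-0.0001 -0.      0.0008]
```

No contact yet (F ≈ −1 is the tweezers' weight). Small steps now.

```bash
python3 -m jog '[[[0,0,0.003,0,0,0,14],[0,0,0.006,0,0,0,14],[0,0,0.009,0,0,0,14],[0,0,0.012,0,0,0,14],[0,0,0.014,0,0,0,14],[0,0,0.014,0,0,0,14],[0,0,0.014,0,0,0,14],[0,0,0.014,0,0,0,14]]]' && python3 plan.py 545.4 180.8 128 -58.4
```

```text
clock: 10.35
position: [0.5457, 0.181, 0.1299]
eef_rot: [-0.0, 0.962, 0.273, 0.0]
wrist_force: [-0.0, -0.3, -0.9]
grip_width: 0.0164
grip_force: 39.6
at [545.7 181.  129.9] yaw -58.26 F [-0.  -0.3 -0.9] w 16.4 g 39.6 t 10.35
[-0.0018  0.0003  0.0095] [-0.0001 -0.0001  0.0008]
```

```bash
python3 -m jog '[[[0,0,0.001,0,0,0,14],[0,0,0.002,0,0,0,14],[0,0,0.003,0,0,0,14],[0,0,0.004,0,0,0,14],[0,0,0.005,0,0,0,14],[0,0,0.005,0,0,0,14],[0,0,0.005,0,0,0,14],[0,0,0.005,0,0,0,14]]]' && python3 plan.py 545.4 180.8 128 -58.4
```

```text
clock: 11.02
position: [0.5456, 0.181, 0.1289]
eef_rot: [-0.0, 0.962, 0.273, 0.0]
wrist_force: [0.1, 0.2, -1.1]
grip_width: 0.0168
grip_force: 39.6
at [545.6 181.  128.9] yaw -58.26 F [ 0.1  0.2 -1.1] w 16.8 g 39.6 t 11.0167
[-0.0015  0.0003  0.0043] [-0.0001 -0.0001  0.0008]
```

```bash
python3 -m jog '[[[0,0,0.001,0,0,0,14],[0,0,0.002,0,0,0,14],[0,0,0.003,0,0,0,14],[0,0,0.0035,0,0,0,14],[0,0,0.0035,0,0,0,14],[0,0,0.0035,0,0,0,14],[0,0,0.0035,0,0,0,14],[0,0,0.0035,0,0,0,14]]]'|sed -n '2p;4p'
```

```text
position: [0.5459, 0.1811, 0.1288]
wrist_force: [-1.2, -0.2, 5.1]
```

```bash
python3 -m jog '[[[0,0,0.001,0,0,0,14],[0,0,0.002,0,0,0,14],[0,0,0.0025,0,0,0,14],[0,0,0.0025,0,0,0,14],[0,0,0.0025,0,0,0,14],[0,0,0.0025,0,0,0,14],[0,0,0.0025,0,0,0,14],[0,0,0.0025,0,0,0,14]]]'|sed -n '2p;4p'
```

```text
position: [0.5461, 0.1812, 0.1287]
wrist_force: [-2.2, -0.8, 7.3]
```

Stop is pressed at ~8 N (7.3 + ~1 weight). Let the tweezers close, following the pads' ~0.6 mm back-swing down so the stop stays seated.

```bash
python3 -m jog '[[[0,0,0.0005,0,0,0,18],[0,0,0.001,0,0,0,20],[0,0,0.0017,0,0,0,22],[0,0,0.0024,0,0,0,24],[0,0,0.003,0,0,0,26],[0,0,0.003,0,0,0,28],[0,0,0.003,0,0,0,34],[0,0,0.003,0,0,0,44]]]' 40 && python3 -m jog '[[[0,0,0,0,0,0,48],[0,0,0,0,0,0,48],[0,0,0,0,0,0,48],[0,0,0,0,0,0,48],[0,0,0,0,0,0,48],[0,0,0,0,0,0,48],[0,0,0,0,0,0,48],[0,0,0,0,0,0,48]]]'
python3 - <<'E'
from held import *
from workcell import bot,eyes
c=eyes.capture("wrist"); np.savez("w5.npz",**c); cv2.imwrite("pics/w5.png",c["frame"][:,:,::-1])
s=bot.read_state(); T=toolcloud(c,s); plan([(545.5,181,163,-58.3)])
Q=T[(abs(T[:,0])<60)&(abs(T[:,1])<9)&(T[:,2]>-2)&(T[:,2]<10)&(T[:,0]>14)]
print("bar xmax",Q[:,0].max(),"y",np.percentile(Q[:,1],[1,50,99]),"z",np.percentile(Q[:,2],[2,50,98]))
for lo,hi in ((14,24),(34,44)):
  k=Q[(Q[:,0]>lo)&(Q[:,0]<hi)&(Q[:,2]<np.median(Q[:,2])+1.5)]; print(lo,"y",k[:,1].min(),k[:,1].max(),"z",np.median(k[:,2]))
E
```

```text
clock: 13.02
position: [0.5455, 0.181, 0.1267]
eef_rot: [-0.0, 0.962, 0.273, -0.0]
wrist_force: [0.1, 0.9, 0.1]
grip_width: 0.0432
grip_force: 0.0
clock: 13.68
position: [0.5456, 0.181, 0.1271]
eef_rot: [-0.0, 0.962, 0.273, 0.0]
wrist_force: [-0.7, 0.7, -0.0]
grip_width: 0.0479
grip_force: 0.0
at [545.6 181.  127.1] yaw -58.26 F [-0.4  0.8  0.8] w 47.6 g 0.0 t 13.7333
[-0.0006 -0.0003 -0.1795] [-0.0001 -0.0001  0.0002]
bar xmax 43.81172295776093 y [-3.08737127  0.53838933  4.59269934] z [1.60561373 2.80896802 4.53466672]
14 y -3.13422837061543 4.637214438584088 z 2.704907325166787
34 y -3.006465280518506 4.51757177503245 z 2.848073637246398
```

View pics/w5.png

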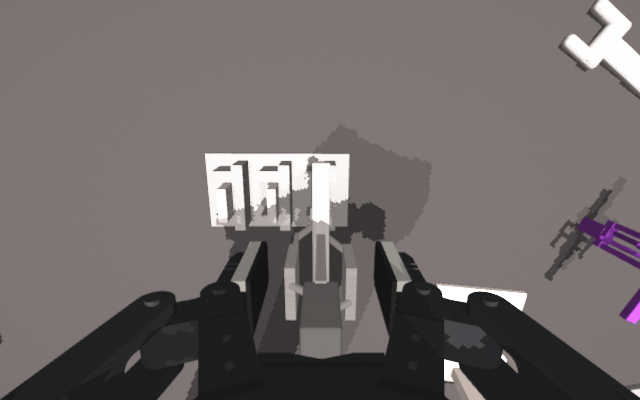

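The wrist view shows the tweezers standing by themselves on the coupon, crossbar (321,222), pads at x 290–352 free of the fingers; bar height puts the stop at 68.3 mm, i.e. on the coupon's top edge. Rise to the block and regrip.

```bash
python3 -m jog '[[[0,0.001,-0.01,0,0,0,48],[0,0.002,-0.04,0,0,0,48],[0,0.0025,-0.08,0,0,0,48],[0,0.0025,-0.12,0,0,0,48],[0,0.0025,-0.16,0,0,0,48],[0,0.0025,-0.18,0,0,0,48],[0,0.0025,-0.18,0,0,0,48],[0,0.0025,-0.18,0,0,0,48]]]' && python3 -m jog '[[[0,0,0,0,0,0,36],[0,0,0,0,0,0,24],[0,0,0,0,0,0,18],[0,0,0,0,0,0,14],[0,0,0,0,0,0,12],[0,0,0,0,0,0,8],[0,0,0,0,0,0,6],[0,0,0,0,0,0,6]]]' 60 && python3 plan.py 545.6 181 263 -58.3
```

```text
clock: 14.4
position: [0.546, 0.1807, 0.1635]
eef_rot: [-0.0, 0.962, 0.274, 0.001]
wrist_force: [0.4, 0.8, 0.8]
grip_width: 0.0479
grip_force: 0.0
clock: 15.07
position: [0.5457, 0.1807, 0.163]
eef_rot: [-0.0, 0.962, 0.273, -0.0]
wrist_force: [-0.3, 1.0, 0.2]
grip_width: 0.0109
grip_force: 59.9
at [545.7 180.7 163. ] yaw -58.26 F [-0.3  1.   0.2] w 10.9 g 59.9 t 15.0667
[ 5.000e-04 -1.800e-03 -5.002e-01] [-0.0002  0.      0.0002]
```

```bash
python3 -m jog '[[[0,0,-0.005,0,0,0,6],[0,0,-0.015,0,0,0,6],[0,0,-0.03,0,0,0,6],[0,0,-0.045,0,0,0,6],[0,0,-0.06,0,0,0,6],[0,0,-0.075,0,0,0,6],[0,0,-0.09,0,0,0,6],[0,0,-0.105,0,0,0,6]]]' && python3 -m jog '[[[0,0,-0.015,0,0,0,6],[0,0,-0.03,0,0,0,6],[0,0,-0.05,0,0,0,6],[0,0,-0.075,0,0,0,6],[0,0,-0.1,0,0,0,6],[0,0,-0.125,0,0,0,6],[0,0,-0.145,0,0,0,6],[0,0,-0.15,0,0,0,6]]]' && python3 -m jog '[[[0,0,-0.02,0,0,0,6],[0,0,-0.07,0,0,0,6],[0,0,-0.15,0,0,0,6],[0,0,-0.24,0,0,0,6],[0,0,-0.33,0,0,0,6],[0,0,-0.42,0,0,0,6],[0,0,-0.47,0,0,0,6],[0,0,-0.48,0,0,0,6]]]'
python3 - <<'E'
from held import *
from workcell import bot,eyes
c=eyes.capture("wrist"); np.savez("w6.npz",**c)
d=eyes.capture("side"); np.savez("s6.npz",**d)
a=cv2.resize(c["frame"][60:390,200:440],None,fx=1.6,fy=1.6)
u,v=proj(d,(.545,.18,.22)).astype(int); b=cv2.resize(d["frame"][v-50:v+50,u-25:u+25],(264,528),interpolation=cv2.INTER_CUBIC)
cv2.imwrite("pics/w6.png",np.hstack([a[:528],b])[:,:,::-1])
s=bot.read_state(); T=toolcloud(c,s); plan([(492.6,-207.1,310,-47.3)])
for zl,zh in((20,55),):
  Q=T[(abs(T[:,0])<60)&(abs(T[:,1])<9)&(T[:,2]>zl)&(T[:,2]<zh)&(T[:,0]>14)]
  print("bar xmax",Q[:,0].max(),"y",np.percentile(Q[:,1],[1,50,99]),"z",np.percentile(Q[:,2],[2,50,98]))
  for lo,hi in ((14,24),(34,44)):
    k=Q[(Q[:,0]>lo)&(Q[:,0]<hi)&(Q[:,2]<np.median(Q[:,2])+1.5)]; print(lo,"y",k[:,1].min(),k[:,1].max(),"z",np.median(k[:,2]))
C=T[(abs(T[:,0])<20)&(abs(T[:,1])<12)&(T[:,2]>85)&(T[:,2]<165)]
for a in range(86,165,6):
  k=C[(C[:,2]>=a)&(C[:,2]<a+6)]
  if len(k)>3: print(a,len(k),"x",k[:,0].min().round(1),k[:,0].max().round(1),"y",k[:,1].min().round(1),k[:,1].max().round(1))
E
```

```text
clock: 15.73
position: [0.5459, 0.1805, 0.1846]
eef_rot: [-0.0, 0.962, 0.273, 0.0]
wrist_force: [-0.4, -0.2, -3.2]
grip_width: 0.0112
grip_force: 59.4
clock: 16.4
position: [0.5464, 0.1807, 0.2151]
eef_rot: [-0.0, 0.962, 0.273, 0.001]
wrist_force: [0.4, 0.2, -1.3]
grip_width: 0.0109
grip_force: 59.5
clock: 17.07
position: [0.547, 0.1807, 0.3127]
eef_rot: [-0.001, 0.962, 0.273, 0.002]
wrist_force: [0.3, -0.3, -2.3]
grip_width: 0.0108
grip_force: 59.5
at [545.8 180.5 310.2] yaw -58.26 F [-0.7 -0.  -1.9] w 10.8 g 59.5 t 17.1667
[-1.2458e+00  1.5081e+00 -5.0000e-04] [-0.0001 -0.0002 -0.0609]
bar xmax 45.214975358332296 y [-2.82809433  0.96975318  4.84866102] z [34.75145001 36.02555533 37.58427242]
14 y -2.3928875476070184 4.874626694413724 z 35.98342867802965
34 y -2.8392037335245015 4.769943873042637 z 36.023414263845915
86 67 x -4.7 7.4 y -6.3 8.7
92 8 x 6.8 7.3 y -5.7 7.5
98 7 x 6.9 7.3 y -5.2 6.9
104 5 x 7.2 7.6 y -5.3 7.0
```

View pics/w6.png

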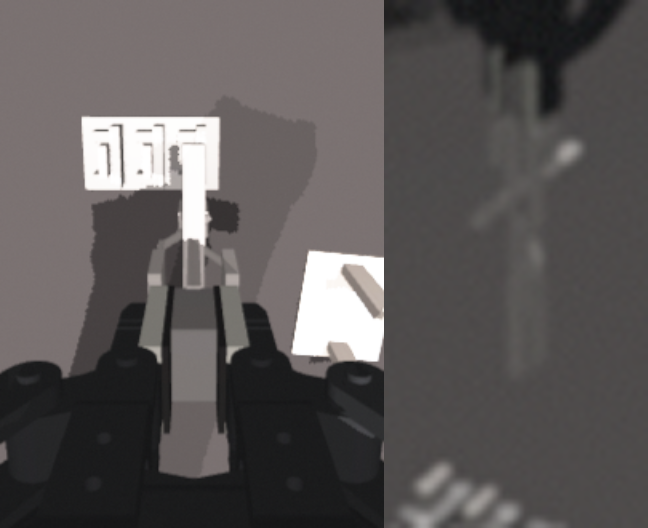

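Tweezers hang with the coupon gripped: side crop shows bar (525,185) and coupon reaching to (520,375), weight reading −1.9 N fits tweezers + coupon. Carry to above the cell.

```bash
python3 -m jog '[[[-0.012,0.015,-0.02,0,0,0,6],[-0.05,0.06,-0.05,0,0,0,6],[-0.106,0.128,-0.08,0,0,0,6],[-0.18,0.219,-0.11,0,0,0,6],[-0.268,0.324,-0.13,0,0,0,6],[-0.368,0.445,-0.14,0,0,0,6],[-0.467,0.566,-0.14,0,0,0,6],[-0.567,0.686,-0.14,0,0,0,6]]]' && python3 -m jog '[[[-0.1,0.121,0,0,0,-0.005,6],[-0.2,0.241,0,0,0,-0.015,6],[-0.3,0.362,0,0,0,-0.025,6],[-0.4,0.483,0,0,0,-0.035,6],[-0.492,0.596,0,0,0,-0.045,6],[-0.573,0.694,0,0,0,-0.055,6],[-0.635,0.769,0,0,0,-0.06,6],[-0.667,0.807,0,0,0,-0.061,6]]]' && python3 -m jog '[[[0,0,0,0,0,0,6],[0,0,0,0,0,0,6],[0,0,0,0,0,0,6],[0,0,0,0,0,0,6],[0,0,0,0,0,0,6],[0,0,0,0,0,0,6],[0,0,0,0,0,0,6],[0,0,0,0,0,0,6]]]'
cat > cellm.py <<'E'
from held import *
from workcell import bot,eyes
s=bot.read_state(); c=eyes.capture("wrist"); np.savez("wc.npz",**c); cv2.imwrite("pics/wc.png",c["frame"][:,:,::-1])
T=toolcloud(c,s); plan([(492.6,-207.1,300,-47.3)])
W=cloud(c); C=(.492,-.207,.085)
rects(W,[("posts",C,.145,.165),("posts>150",C,.150,.165),("rim",C,.04,.048)])
z0=s["position"][2]*1000
def show(nm,Q):
    for i,(lo,hi) in enumerate(((-60,-14),(14,60))):
        k=Q[(Q[:,0]>lo)&(Q[:,0]<hi)]
        if len(k)>5: print(nm,lo,len(k),"x",k[:,0].min().round(1),k[:,0].max().round(1),"y",np.percentile(k[:,1],[0,50,100]).round(1),"z",np.median(k[:,2]).round(1))
show("post(tool)",T[(T[:,2]>z0-158)&(T[:,2]<z0-146)&(np.hypot(T[:,0],T[:,1])<60)])
show("bar(tool)",T[(T[:,2]>33)&(T[:,2]<43)&(abs(T[:,1])<9)])
E
python3 cellm.py
```

```text
clock: 17.83
position: [0.5206, 0.0004, 0.3385]
eef_rot: [-0.0, 0.962, 0.272, 0.0]
wrist_force: [0.1, -0.3, -1.5]
grip_width: 0.0112
grip_force: 59.5
clock: 18.5
position: [0.4902, -0.2087, 0.3385]
eef_rot: [0.0, 0.933, 0.361, -0.0]
wrist_force: [-0.8, -0.5, -2.0]
grip_width: 0.0105
grip_force: 59.5
clock: 19.17
position: [0.4932, -0.2029, 0.3379]
eef_rot: [-0.0, 0.931, 0.365, 0.0]
wrist_force: [0.7, 0.3, -2.1]
grip_width: 0.0107
grip_force: 59.5
at [ 493.1 -203.   337.9] yaw -47.25 F [-0.2  0.5 -1.9] w 10.9 g 59.5 t 19.2167
[-0.0159  0.0132  0.1894] [-0.0001 -0.0001  0.0003]
posts 364 rect [ 492.5 -207.7] [85.9 30.7] 42.9 mean [ 500.6 -202.2  151.1] axis -134.4 zmed 0.1519
posts>150 247 rect [ 492.4 -207.8] [85.9 30.7] 42.9 mean [ 498.1 -204.2  152.8] axis -135.3 zmed 0.1529
rim 432 rect [ 490.4 -208.9] [61.8 80. ] 42.8 mean [ 490.2 -209.1   44.3] axis -47.7 zmed 0.0443
post(tool) -60 129 x -46.9 -36.8 y [-12.1  12.4  18.5] z 185.4
post(tool) 14 211 x 29.0 39.1 y [-12.3   9.8  18.4] z 186.0
bar(tool) 14 778 x 14.0 43.8 y [-3.4  0.5  4.4] z 38.7
```

View pics/wc.png

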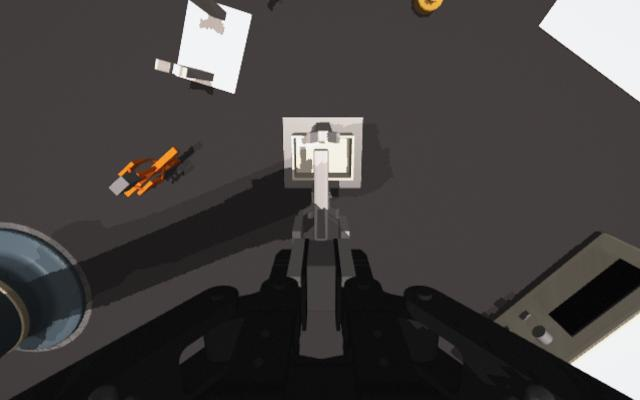

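The wrist view shows the cell centred at (322,152), its posts at (322,128) and under the bar end (318,205). Shift −3.7/+2.6 mm in tool x/y and descend until the bar is just above the post tops, then re-measure at near-equal depth.

```bash
python3 -m jog '[[[-0.005,0.004,0.02,0,0,0,6],[-0.012,0.009,0.07,0,0,0,6],[-0.0185,0.013,0.15,0,0,0,6],[-0.0185,0.013,0.25,0,0,0,6],[-0.0185,0.013,0.35,0,0,0,6],[-0.0185,0.013,0.43,0,0,0,6],[-0.0185,0.013,0.48,0,0,0,6],[-0.0185,0.013,0.5,0,0,0,6]]]' && python3 -m jog '[[[0,0,0.02,0,0,0,6],[0,0,0.06,0,0,0,6],[0,0,0.1,0,0,0,6],[0,0,0.14,0,0,0,6],[0,0,0.155,0,0,0,6],[0,0,0.155,0,0,0,6],[0,0,0.155,0,0,0,6],[0,0,0.155,0,0,0,6]]]' && python3 cellm.py
```

```text
clock: 19.88
position: [0.4909, -0.2073, 0.2357]
eef_rot: [-0.001, 0.931, 0.364, -0.001]
wrist_force: [0.1, 0.5, -1.6]
grip_width: 0.0106
grip_force: 59.5
clock: 20.55
position: [0.4924, -0.2078, 0.2073]
eef_rot: [0.0, 0.931, 0.364, 0.0]
wrist_force: [-0.5, -0.5, -2.4]
grip_width: 0.0112
grip_force: 59.5
at [ 492.4 -207.8  207.3] yaw -47.28 F [ 0.   0.5 -1.9] w 11.1 g 59.5 t 20.6
[ 0.0034 -0.0019 -0.4634] [ 0.0002 -0.0003  0.0001]
posts 742 rect [ 506.1 -194.4] [48.2 31.3] 42.2 mean [ 515.  -186.1  151. ] axis -138.3 zmed 0.1515
posts>150 467 rect [ 506.1 -194.4] [48.2 31.3] 42.2 mean [ 515.1 -185.5  153.1] axis -148.4 zmed 0.153
rim 906 rect [ 495.7 -204.2] [76.4 80.1] 42.7 mean [ 489.6 -209.6   44. ] axis 133.1 zmed 0.0443
post(tool) 14 556 x 32.9 43.1 y [-16.1  -7.3  15.2] z 55.4
bar(tool) 14 792 x 14.0 43.8 y [-3.4  0.5  4.4] z 38.7
```

```bash
python3 -m jog '[[[0,-0.002,0,0,0,0,6],[0,-0.0045,0,0,0,0,6],[0,-0.0045,0.01,0,0,0,6],[0,-0.0045,0.025,0,0,0,6],[0,-0.0045,0.04,0,0,0,6],[0,-0.0045,0.05,0,0,0,6],[0,-0.0045,0.055,0,0,0,6],[0,-0.0045,0.055,0,0,0,6]]]' && python3 cellm.py
python3 - <<'E'
from held import *
from workcell import bot
c=dict(np.load("wc.npz")); T=toolcloud(c,bot.read_state())
k=T[(T[:,0]>34)&(T[:,0]<42)&(abs(T[:,1])<18)&(T[:,2]<75)&(T[:,2]>36)]
for y in range(-17,17):
    q=k[(k[:,1]>=y)&(k[:,1]<y+1)]
    if len(q): print(y,len(q),q[:,2].min().round(1),q[:,2].max().round(1),end=" | ")
E
```

```text
clock: 21.27
position: [0.4913, -0.2069, 0.1955]
eef_rot: [-0.0, 0.931, 0.364, -0.0]
wrist_force: [-1.3, 0.1, -1.7]
grip_width: 0.0112
grip_force: 59.5
at [ 491.4 -207.   195.7] yaw -47.28 F [ 1.3  0.1 -2.8] w 10.7 g 59.5 t 21.3167
[ 0.0039  0.0042 -0.5216] [-0.0002 -0.      0.0001]
posts 1778 rect [ 505.3 -195.3] [51.2 31.2] 42.6 mean [ 512.9 -187.8  154.6] axis -138.6 zmed 0.1563
posts>150 1524 rect [ 505.3 -195.3] [51.2 31.2] 42.6 mean [ 511.9 -188.8  155.7] axis -138.0 zmed 0.1565
rim 905 rect [ 495.6 -204.2] [76.4 80.2] 42.9 mean [ 491.8 -208.9   44.1] axis 131.0 zmed 0.0443
post(tool) 14 1398 x 14.0 43.8 y [-14.6   0.5  16.6] z 39.6
bar(tool) 14 791 x 14.0 43.8 y [-3.4  0.5  4.4] z 38.7
-15 19 42.5 44.4 | -14 23 41.3 43.8 | -13 30 40.9 43.0 | -12 29 39.7 43.3 | -11 29 40.8 45.1 | -10 27 43.5 46.2 | -9 30 43.3 47.3 | -8 24 46.0 48.9 | -7 18 46.3 49.9 | -6 28 48.5 51.7 | -5 28 50.1 52.9 | -4 18 38.3 61.0 | -3 34 37.0 60.2 | -2 32 37.8 60.6 | -1 32 37.4 61.8 | 0 32 37.6 61.0 | 1 32 37.3 60.4 | 2 19 38.2 61.1 | 3 33 37.5 61.0 | 4 17 38.1 60.5 | 5 28 59.2 61.5 | 6 29 50.0 53.1 | 7 28 48.3 51.1 | 8 27 47.4 49.8 | 9 30 45.6 48.2 | 10 29 44.3 47.0 | 11 29 42.4 45.6 | 12 29 40.9 43.1 | 13 24 39.7 43.1 | 14 18 40.9 43.1 | 15 28 41.3 43.4 | 16 14 42.2 43.8 |
```

Notch floor spans tool y −4…+6 (centre 1.0), bar centre 0.5: shift +0.5 mm and go down into the notch.

```bash
python3 -m jog '[[[0,0.0025,0,0,0,0,6],[0,0.0025,0.005,0,0,0,6],[0,0.0025,0.012,0,0,0,6],[0,0.0025,0.02,0,0,0,6],[0,0.0025,0.028,0,0,0,6],[0,0.0025,0.036,0,0,0,6],[0,0.0025,0.04,0,0,0,6],[0,0.0025,0.04,0,0,0,6]]]'|sed -n '2p;4p' && python3 -m jog '[[[0,0,0.005,0,0,0,6],[0,0,0.01,0,0,0,6],[0,0,0.015,0,0,0,6],[0,0,0.02,0,0,0,6],[0,0,0.025,0,0,0,6],[0,0,0.028,0,0,0,6],[0,0,0.028,0,0,0,6],[0,0,0.028,0,0,0,6]]]'|sed -n '2p;4p'
```

```text
position: [0.4917, -0.2072, 0.1876]
wrist_force: [-0.5, 0.2, -2.9]
position: [0.4918, -0.2073, 0.1822]
wrist_force: [-0.5, -0.4, -2.2]
```

```bash
python3 -m jog '[[[0,0,0.001,0,0,0,6],[0,0,0.003,0,0,0,6],[0,0,0.005,0,0,0,6],[0,0,0.007,0,0,0,6],[0,0,0.008,0,0,0,6],[0,0,0.008,0,0,0,6],[0,0,0.008,0,0,0,6],[0,0,0.008,0,0,0,6]]]'|sed -n '2p;4p'
```

```text
position: [0.4918, -0.2073, 0.1807]
wrist_force: [0.1, -0.1, -1.9]
```

```bash
python3 -m jog '[[[0,0,0.001,0,0,0,6],[0,0,0.002,0,0,0,6],[0,0,0.003,0,0,0,6],[0,0,0.0035,0,0,0,6],[0,0,0.0035,0,0,0,6],[0,0,0.0035,0,0,0,6],[0,0,0.0035,0,0,0,6],[0,0,0.0035,0,0,0,6]]]'|sed -n '2p;4p'
```

```text
position: [0.4918, -0.2074, 0.18]
wrist_force: [-0.4, 0.5, -0.5]
```

```bash
python3 -m jog '[[[0,0,0.001,0,0,0,6],[0,0,0.002,0,0,0,6],[0,0,0.0025,0,0,0,6],[0,0,0.0025,0,0,0,6],[0,0,0.0025,0,0,0,6],[0,0,0.0025,0,0,0,6],[0,0,0.0025,0,0,0,6],[0,0,0.0025,0,0,0,6]]]'|sed -n '2p;4p'
```

```text
position: [0.4919, -0.2075, 0.18]
wrist_force: [-1.7, 0.3, 4.7]
```

Seated (~6.6 N on the notches). Release gently and retreat straight up.

```bash
python3 -m jog '[[[0,0,0,0,0,0,11],[0,0,0,0,0,0,13],[0,0,0,0,0,0,15],[0,0,0,0,0,0,18],[0,0,0,0,0,0,22],[0,0,0,0,0,0,28],[0,0,0,0,0,0,36],[0,0,0,0,0,0,44]]]' && python3 -m jog '[[[0,0,-0.01,0,0,0,46],[0,0,-0.04,0,0,0,46],[0,0,-0.1,0,0,0,46],[0,0,-0.18,0,0,0,46],[0,0,-0.28,0,0,0,46],[0,0,-0.4,0,0,0,46],[0,0,-0.5,0,0,0,46],[0,0,-0.55,0,0,0,46]]]'
python3 - <<'E'
from held import *
from workcell import eyes
c=eyes.capture("wrist"); d=eyes.capture("side"); np.savez("wf.npz",**c); W=cloud(c)
a=cv2.resize(c["frame"][60:360,200:440],None,fx=1.75,fy=1.75)
u,v=proj(d,(.492,-.207,.11)).astype(int); b=cv2.resize(d["frame"][v-43:v+43,u-30:u+30],(366,525),interpolation=cv2.INTER_CUBIC)
cv2.imwrite("pics/fin.png",np.hstack([a,b])[:,:,::-1])
C=(.492,-.2075,.06)
rects(W,[("block",(.492,-.2075,.03),.195,.215),("bar/posts",C,.136,.146),("pads",(.492,-.2075,.022),.165,.18)])
plan([])
E
```

```text
clock: 25.32
position: [0.4919, -0.2073, 0.1794]
eef_rot: [-0.0, 0.931, 0.364, 0.0]
wrist_force: [-0.1, 0.1, -0.1]
grip_width: 0.0436
grip_force: 0.0
clock: 25.98
position: [0.4929, -0.2084, 0.2932]
eef_rot: [0.001, 0.931, 0.364, 0.002]
wrist_force: [0.3, 0.2, -0.1]
grip_width: 0.0459
grip_force: 0.0
block 520 rect [ 492.3 -207.9] [20.1 11.6] 42.4 mean [ 493.4 -207.   206.5] axis -137.6 zmed 0.2073
bar/posts 624 rect [ 491.7 -207.8] [88.  21.7] 43.2 mean [ 499.4 -201.2  141.8] axis -137.5 zmed 0.1416
pads 335 rect [ 492.2 -207.7] [22.1 26.3] 42.9 mean [ 493.3 -206.7  174.2] axis -50.5 zmed 0.1744
at [ 492.9 -208.   291.9] yaw -47.28 F [ 0.1 -0.2 -0.5] w 45.9 g 0.0 t 26.0833
```

View pics/fin.png

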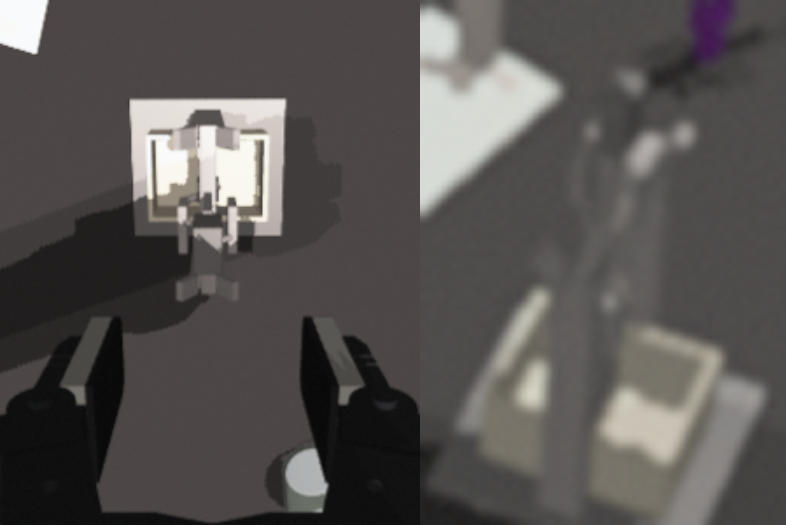

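The tweezers hang in the cell: bar in both notches (208,130)/(208,290), block top at 207.3 mm and bar top at 141.6 mm as expected, pads 26.3 mm apart so the coupon is gripped; it hangs into the tray. Let things settle and hand in.

```bash
python3 -m jog '[[[0,0,-0.02,0,0,0,46],[0,0,-0.05,0,0,0,46],[0,0,-0.08,0,0,0,46],[0,0,-0.1,0,0,0,46],[0,0,-0.1,0,0,0,46],[0,0,-0.1,0,0,0,46],[0,0,-0.1,0,0,0,46],[0,0,-0.1,0,0,0,46]]]' >/dev/null; python3 -c "from workcell import bot; print(bot.finish_job())"
```

```text
the job is handed in; nothing more can be done
None
```

The job is handed in at about 27 s: the tweezers hang by their crossbar in the cell's notches with the tall coupon gripped, after a push of about 8 N on the coupon's top edge and about 7 N at the notches, each taken from readings at the end of a move.

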